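# Pulse the food processor at the third click, and keep holding the dial

## Robot

A 6-joint arm with a two-finger parallel gripper is mounted at the origin on the work surface. World frame = base frame: x ahead of the robot, y to its left, z up, the work surface at z = 0. Lengths are in m, angles in rad, forces in N, time in s.
With the tool pointing down it reaches from about 0.35 to 0.725 m from the base axis. Payload 4.3 kg.
Tool frame: the origin (TCP) lies on the centre line of the jaws, within the pads' length; the fingertips stand 14 mm ahead of it and the grasp point (between the pads) lies 5 mm behind it; z points along the fingers, y is the direction in which the jaws open and shut (so a half turn about z gives the same grasp; the last joint's range is limited). The gripper opens to 85 mm and grips with 20 to 120 N. Pads are 22 mm wide; open, the fingers measure 114 mm over their backs; the gripper's body (76 mm by 85 mm) begins 54 mm behind the grasp point. The pads swing forward as they close: fully open they stand 13 mm farther back than shut.
Start: joints at [-1.39, 0.377, 0.081, 1.274, 0, 1.46], TCP at [0.165, -0.551, 0.245] pointing down, gripper open.
Joint ranges: [-2.72, 2.72], [-0.84, 1.66], [-1.02, 1.22], [-1.77, 2.12], [-1.37, 1.28], [-3.14, 3.14]. Speed limits (rad/s): [2.57, 2.57, 3.14, 3.14, 3.14, 3.14].

## Interface

Orientations are given as a 3x3 rotation matrix whose columns are the frame's x, y, z axes.
In Python, from cell import r gives the robot as it stands.
- The arm moves only by the tool play_rows, never from a script. Its argument "commands" is a list of rows, each a list of 3 entries, a list of its own where there are three numbers: the finger opening in cm, from 0 to 8.54, then the shift along the tool's x, y, z in cm, then the turn about the tool's z in degrees. A call has 1 to 8 rows; each row shifts and turns the commanded pose from where the row before left it, along the tool's axes as they then stand; what a row does not reach is not made up. A row lasts 1/12 s, in which the tool goes at most 41.7 mm and 7.16 degrees, less where a joint would pass 70% of its speed; a pose out of reach is approached as far as the arm can. A call is refused whole if a number of a shift passes 4.17 or a number of a turn 7.16, either way. A call with a gripper value outside its range is refused whole. The fingers move at their own pace and stop on an object; "newtons" is the grip in N (left out, the last holds). Time passes only in rows, so rows that do not move let the fingers close. It gives the time, the measured TCP pose, the force and the opening at its end, in the units of the state.
- r.sense(): the state, without advancing time (a new reading comes with each control period).
- r.read_camera(name): name is "scene" or "side" or "wrist"; returns (picture, depth): 384x512x3 uint8, red, green, blue; 384x512 float32, m along the optical axis (not along the pixel's ray), 0 where there is no reading.
- r.camera_model(name): a dict with "fx", "fy", "cx", "cy" (pixels), "rvec" (rotation vector, rad) and "tvec" (3), from world to camera coordinates, as OpenCV has them. Camera axes: x right, y down, z forward; pixel columns grow to the right and rows downward; lengths in m; the calibration is good to about 2 mm. A picture is of the moment at which its call begins: read the wrist's pose just before it. camera_model takes no time and is no camera call; for the wrist camera it gives the pose at the moment of the call.
- r.hand_in(): hands the job in, once; it reports no verdict.
The state is a dict: "time_s": time; "joint_pos": joint angles; "qd": joint speeds; "joint_efforts": joint torques, N m; "tool_pos": TCP position; "eef_rot": TCP orientation; "wrist_force": force on the tool from outside, world axes, zero at the start; "moment": the same for the moment, N m; "grip_width": finger opening in m.
Only numpy, scipy, OpenCV 4.12 (cv2) and the standard library are available. Lean on these libraries where they do the work, as an engineer would, in place of code of your own. Each camera call takes 0.05 s, during which the arm holds its last target.

## Task

Get the food processor chopping for the bento: stand the pusher in the feed tube, pushed right home and let go, and only then twist the dial on the motor tower clockwise from off, counting the clicks, to the third stop and not on to the fourth. It is a pulse dial that springs back to off when released, so your job ends with it still in your hold, kept steady at the third stop: do not let go. Leave the bento box, egg cup and toothpick holder where they are.

Things in the scene. Friction and masses are not known exactly. Their poses are not given: they have to be found in the camera images.
- processor: White food processor fixed on the bench, 180 mm deep (x), 330 wide (y). Origin under the middle of its base; front (bowl handle, 25 mm proud) faces -x. Motor tower 170 x 130 mm at y = +95 mm, flat top 190 mm up, carries the dial. Clear bowl of radius 85 mm at y = -70 mm, grey lid top at 177 mm with the feed tube. Turned up to 0.3 rad about the vertical.
- tube_mouth (a point): Centre of the open upper rim of the round upright feed tube on the lid, 225 mm above the bench. Bore 46 mm, outside 54 mm, open to 60 mm deep and more. z is up along the bore.
- dial (a joint): Dial angle, rad: 0 at off, growing clockwise seen from above. Clicks 0.349 rad (20 deg) apart: 0.349, 0.698, 1.047 (third stop), 1.396, 1.745 (end of travel). A spring drives it back to off from anywhere (0.09 N m at off, 0.13 at the third stop); clicks are a ripple of 0.06 N m on that: heavier just after a stop, lighter just before the next. It stays at a stop only while held.
- dial_grip (a point): Pinch point on the dial's vertical axis, on the tower, 218 mm above the bench. Straight grip bar 46 mm long, 14 thick, 28 tall on a round skirt 54 mm across; bar top 10 mm above, skirt top 18 mm below this point. Turns with the dial: x along the bar to its pointer end, y across. At off the pointer is 30 deg anticlockwise from the machine's +x, at a printed bar; five dots mark the stops.
- dial_pointer (a point): Marked pointer end of the dial's bar, on its top edge, 23 mm from the axis.
- pusher_center (a point): Middle (53 mm above its foot) of the loose white pusher, 60 to 130 g, upright on the bench to the right of the machine, 106 mm tall: round shaft 40 mm across, 60 long; above it a flange 62 mm across, 6 thick (underside 7 mm above this point); on top a round hand grip 40 mm across, 40 tall, centred 33 mm above this point. z is up along it.
- pusher_seat (a point): Centre of the underside of the pusher's flange, 60 mm above its foot. With the pusher home the flange lies flat on the rim of the feed tube and this point is at tube_mouth.
- bento: Closed pink plastic bento box, 184 x 109 x 55 mm, to the left. Origin under its middle. Leave alone.
- egg_cup: White ceramic egg cup, 50 mm across, 63 mm tall, loose. Origin under its foot. Leave alone.
- pick_holder: Bamboo toothpick holder, 42 mm across, 50 mm tall, with picks standing to 67 mm, loose. Origin under its middle. Leave alone.
There are look-alikes about, which are no part of the job. Of the things that look like the part that bears pusher_center, the middle-sized one is meant.

How it is judged:
By the outcome, as a careful person would: the job done as asked, in the order asked, and still so for the second after the job is handed in, while the arm keeps its last pose, push and grip.
It also fails if it takes over 59 s, if anything falls off the work surface, if the arm or the gripper's body presses on something with over 40 N, if the wrist force passes 120 N, or if a joint passes its speed limit or range.

## Working session

There is one attempt and no reset: what is moved stays moved. The work goes in short steps, Python scripts to look and compute and a tool call to move; the robot and the scene stay as the last step left them, time stands still between calls to the robot, and variables do not carry over. Pictures are saved under pics/ and viewed, and the job is handed in when it is done.

Besides the shell and the picture viewer there is one more tool, called after "Emit:" in YAML: its name, and indented under it one key for each argument. play_rows: Moves the arm, as the interface text tells. Its arguments: {"type":"object","properties":{"commands":{"type":"array"},"newtons":{"type":"number"}},"required":["commands"]}

```bash
ls; mkdir -p pics
cat > h.py <<'E'
import numpy as np, cv2, pickle
from cell import r
def snap(n,tag):
    m=r.camera_model(n); p,d=r.read_camera(n)
    pickle.dump((m,p,d),open(f'pics/{tag}.pkl','wb'))
    cv2.imwrite(f'pics/{tag}.png',p[:,:,::-1]); return m,p,d
def load(tag): return pickle.load(open(f'pics/{tag}.pkl','rb'))
def world(m,d):
    R=cv2.Rodrigues(np.array(m['rvec'],float))[0]; t=np.array(m['tvec'],float).ravel()
    v,u=np.mgrid[:d.shape[0],:d.shape[1]]
    c=np.stack([(u-m['cx'])/m['fx']*d,(v-m['cy'])/m['fy']*d,d],-1)
    return (c-t)@R
def ray(m,u,v,z):
    R=cv2.Rodrigues(np.array(m['rvec'],float))[0]; t=np.array(m['tvec'],float).ravel()
    o=-R.T@t; k=R.T@np.array([(u-m['cx'])/m['fx'],(v-m['cy'])/m['fy'],1]); return o+k*(z-o[2])/k[2]
def proj(m,P):
    R=cv2.Rodrigues(np.array(m['rvec'],float))[0]; t=np.array(m['tvec'],float).ravel()
    c=R@np.array(P)+t; return c[0]/c[2]*m['fx']+m['cx'],c[1]/c[2]*m['fy']+m['cy']
E
python3 - <<'E'
from h import *
print(r.sense())
for n in('scene','side','wrist'):
    m,p,d=snap(n,n+'0'); print(n,m)
E
```

```text
pics
{'time_s': 0.0, 'joint_pos': array([-1.39029449e+00,  3.78105655e-01,  7.96339757e-02,  1.27438957e+00,
       -1.72484197e-05,  1.46047793e+00]), 'qd': array([-1.07656415e-03,  6.39602203e-05, -1.84505414e-03,  4.81491779e-04,
       -1.86949921e-04, -2.55933470e-03]), 'joint_efforts': array([ 1.40257191e-03, -4.63601446e+01,  2.69876540e+01,  2.06863799e-02,
        7.76706315e-06,  1.77570598e-06]), 'tool_pos': array([ 0.16475297, -0.5502432 ,  0.24433965]), 'eef_rot': array([[ 9.58009041e-01,  2.86737732e-01, -3.87670365e-04],
       [ 2.86737917e-01, -9.58006917e-01,  2.02828148e-03],
       [ 2.10193941e-04, -2.05427179e-03, -9.99997868e-01]]), 'wrist_force': array([-0.36932666,  0.16590959, -0.37789459]), 'moment': array([ 0.00791041, -0.04068472,  0.02854316]), 'grip_width': 0.08502930786932385}
scene {'fx': 478.1654361702377, 'fy': 478.1654361702377, 'cx': 260.87154228960884, 'cy': 193.05195135158777, 'rvec': array([ 2.08198111,  1.46980225, -0.50887188]), 'tvec': array([-0.19383279, -0.30994374,  1.8626842 ])}
side {'fx': 372.3025898020568, 'fy': 372.3025898020568, 'cx': 256.5901240547479, 'cy': 193.77450533763164, 'rvec': array([ 0.65626034, -2.57578754,  1.27481305]), 'tvec': array([0.48931104, 0.28332979, 1.0838588 ])}
wrist {'fx': 277.23320258423405, 'fy': 277.23320258423405, 'cx': 254.76987402960614, 'cy': 188.29295655008752, 'rvec': array([-2.32634361,  1.73122257,  0.25139959]), 'tvec': array([-0.57560989, -0.03734122,  0.37906879])}
```

View pics/scene0.png

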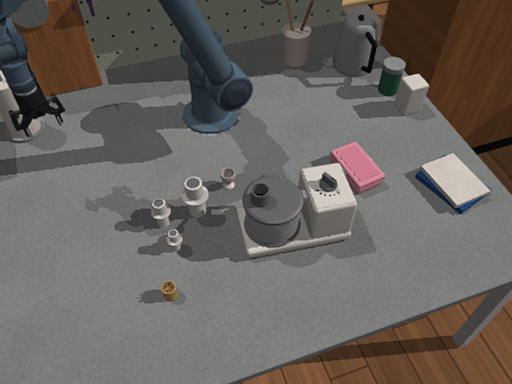

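View pics/side0.png

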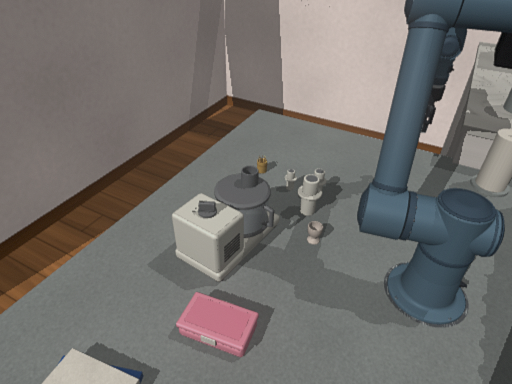

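View pics/wrist0.png

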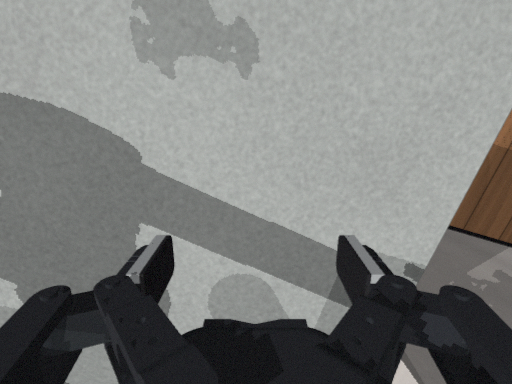

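The scene view shows three pusher-like things: (195,197) large, (161,213) medium and (175,239) small. The egg cup is at (228,178), the picks at (169,291), the feed tube at (260,190) and the dial at (328,182). I'll measure the sizes now.

Run:
```python
from h import *
m,p,d=load('scene0'); W=world(m,d)
c=cv2.resize(p[140:310,120:370,::-1],None,fx=3.2,fy=3.2,interpolation=cv2.INTER_CUBIC); cv2.imwrite('pics/crop1.png',c)
for n,(u0,u1,v0,v1) in dict(L=(178,212,172,222),M=(148,174,194,232),S=(164,185,226,256),egg=(218,240,165,192),pick=(160,180,278,303)).items():
    w=W[v0:v1,u0:u1].reshape(-1,3); w=w[(w[:,2]>0.012)]
    zt=np.percentile(w[:,2],99)
    top=w[w[:,2]>zt-.008]
    print(n,len(w),'ztop',zt.round(4),w[:,2].max().round(4),'top mean',top.mean(0).round(4),'top ext',np.ptp(top,axis=0).round(4),'ext',np.ptp(w,axis=0).round(4))
ms,ps,ds=load('side0'); Ws=world(ms,ds)
for n,ww in(('scene',W),('side',Ws)):
    Z=ww[:,:,2]; 
    for lo,hi in((.17,.183),(.184,.196),(.22,.233)):
        k=(Z>lo)&(Z<hi)&(ww[:,:,0]>.35)&(ww[:,:,0]<.8)&(ww[:,:,1]>-.3)&(ww[:,:,1]<.3)
        q=ww[k]; 
        if len(q): print(n,lo,len(q),q.mean(0).round(4),q.min(0).round(4),q.max(0).round(4), cv2.minAreaRect(q[:,:2].astype(np.float32)))
```

```text
L 757 ztop 0.1503 1.2706 top mean [ 0.4674 -0.1762  0.1788] top ext [0.9672 0.14   1.1283] ext [0.9737 0.1562 1.2585]
M 401 ztop 1.2706 1.2706 top mean [ 1.3808 -0.2866  1.2706] top ext [0. 0. 0.] ext [0.954  0.0585 1.2585]
S 237 ztop 0.0859 1.2706 top mean [ 0.5801 -0.2704  0.1189] top ext [0.8417 0.0306 1.1925] ext [0.8427 0.0462 1.2584]
egg 197 ztop 0.1168 1.2706 top mean [ 1.3808 -0.2866  1.2706] top ext [0. 0. 0.] ext [1.0418 0.2658 1.2583]
pick 251 ztop 1.2706 1.2706 top mean [ 1.3808 -0.2866  1.2706] top ext [0. 0. 0.] ext [0.6962 0.058  1.2586]
scene 0.17 2153 [0.6122 0.0496 0.1754] [ 0.5095 -0.0582  0.17  ] [0.7074 0.2603 0.183 ] ((0.604318380355835, 0.09890028089284897), (0.316837340593338, 0.17615394294261932), 83.14151000976562)
scene 0.184 1605 [0.6204 0.1784 0.1887] [ 0.5282 -0.036   0.184 ] [0.7033 0.2596 0.196 ] ((0.6086023449897766, 0.10809245705604553), (0.2910631000995636, 0.16891738772392273), 84.30071258544922)
scene 0.22 156 [0.6048 0.0909 0.2245] [ 0.5628 -0.0353  0.22  ] [0.6393 0.2046 0.2319] ((0.6043274402618408, 0.08530647307634354), (0.24391789734363556, 0.05482609197497368), 81.68182373046875)
side 0.17 1636 [0.5857 0.0848 0.1765] [ 0.5049 -0.0548  0.17  ] [0.7017 0.2695 0.183 ] ((0.6009469032287598, 0.10348746925592422), (0.318814218044281, 0.1744758039712906), 82.78007507324219)
side 0.184 1491 [0.6039 0.1993 0.1897] [ 0.5254 -0.0281  0.1841] [0.7007 0.269  0.196 ] ((0.6008932590484619, 0.11735500395298004), (0.2887674570083618, 0.1649860292673111), 81.67487335205078)
side 0.22 156 [0.6001 0.0983 0.2247] [ 0.5608 -0.035   0.2201] [0.6338 0.2093 0.2308] ((0.5966527462005615, 0.08839043229818344), (0.24732089042663574, 0.053941696882247925), 84.6497573852539)
```

View pics/crop1.png

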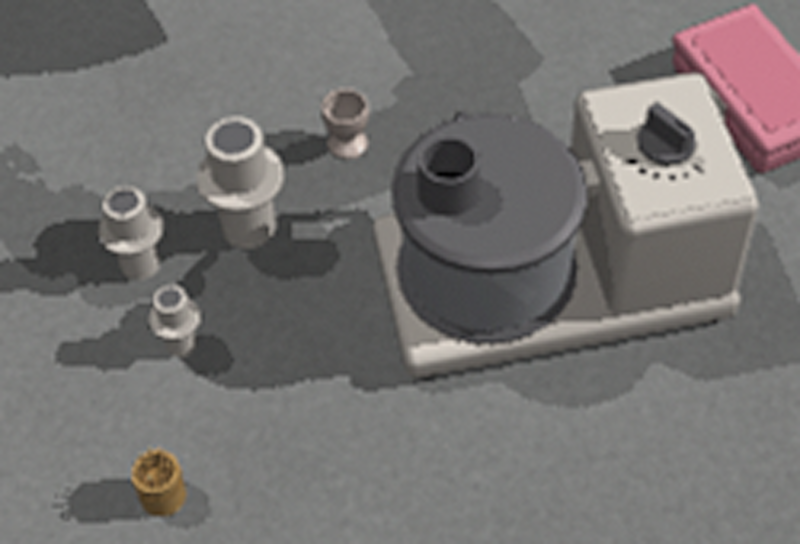

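The crop confirms three pushers: large at scene (195,197), medium at (161,213) and small at (175,239). I'll check that the medium one is 106 mm tall with a 62 mm flange.

Run:
```python
from h import *
for tag in('scene0','side0'):
    m,p,d=load(tag); W=world(m,d)
    ok=(W[...,2]>.01)&(W[...,2]<.3)&(W[...,0]>.3)&(W[...,0]<.85)&(W[...,1]<-.06)&(W[...,1]>-.45)
    n,lab,st,ce=cv2.connectedComponentsWithStats(ok.astype(np.uint8))
    for i in range(1,n):
        if st[i,4]<30: continue
        w=W[lab==i]; zt=np.percentile(w[:,2],98); t=w[w[:,2]>zt-.006]
        print(tag,ce[i].round(),st[i,4],'zt',zt.round(4),'topmid',((t.max(0)+t.min(0))/2).round(4),'mean',w.mean(0).round(3),'topext',np.ptp(t,axis=0).round(3),'ext',np.ptp(w,axis=0).round(3))
    # tube rim & dial
    Z=W[...,2]
    for nm,lo,hi,y0,y1 in(('rim',.222,.229,-.07,.06),('bar',.222,.232,.1,.25)):
        k=(Z>lo)&(Z<hi)&(W[...,1]>y0)&(W[...,1]<y1)&(W[...,0]>.5)&(W[...,0]<.75); q=W[k]
        print(tag,nm,len(q),((q.max(0)+q.min(0))/2).round(4),np.ptp(q,axis=0).round(4),cv2.minAreaRect(q[:,:2].astype(np.float32)), 'px',np.argwhere(k).mean(0)[::-1])
```

```text
scene0 [194. 196.] 762 zt 0.1483 topmid [ 0.4405 -0.1726  0.1467] mean [ 0.453 -0.175  0.099] topext [0.054 0.052 0.009] ext [0.076 0.085 0.141]
scene0 [160. 212.] 392 zt 0.1087 topmid [ 0.4474 -0.2868  0.1069] mean [ 0.457 -0.287  0.073] topext [0.04  0.037 0.008] ext [0.054 0.058 0.101]
scene0 [245. 241.] 197 zt 0.0472 topmid [ 0.6064 -0.0674  0.0458] mean [ 0.624 -0.067  0.037] topext [0.129 0.015 0.009] ext [0.151 0.018 0.037]
scene0 [174. 240.] 237 zt 0.0843 topmid [ 0.5536 -0.2701  0.0824] mean [ 0.559 -0.271  0.057] topext [0.029 0.028 0.008] ext [0.038 0.046 0.076]
scene0 [169. 290.] 255 zt 0.066 topmid [ 0.7031 -0.3254  0.0658] mean [ 0.708 -0.323  0.039] topext [0.022 0.022 0.009] ext [0.041 0.043 0.06 ]
scene0 rim 50 [ 0.5916 -0.0094  0.2249] [0.0527 0.0519 0.0056] ((0.5925032496452332, -0.00858607143163681), (0.049696240574121475, 0.050616033375263214), 21.70102310180664) px [259.44 190.56]
scene0 bar 70 [0.6147 0.1912 0.2271] [0.046  0.0269 0.0096] ((0.6155276894569397, 0.19169925153255463), (0.0465080663561821, 0.015602958388626575), 22.283588409423828) px [328.61428571
[... 291 characters left out ...]
041 0.075]
side0 [311. 190.] 811 zt 0.1475 topmid [ 0.4361 -0.1682  0.1459] mean [ 0.432 -0.175  0.092] topext [0.053 0.055 0.009] ext [0.083 0.181 0.14 ]
side0 [317. 224.] 36 zt 0.0626 topmid [ 0.3621 -0.0628  0.0602] mean [ 0.364 -0.062  0.049] topext [0.017 0.005 0.006] ext [0.024 0.005 0.03 ]
side0 rim 53 [ 0.5875 -0.0036  0.2251] [0.0528 0.0554 0.0056] ((0.5877183675765991, -0.0048247575759887695), (0.05196481570601463, 0.054994698613882065), 48.10789108276367) px [248.81132075 170.30188679]
side0 bar 70 [0.612  0.1961 0.2265] [0.0436 0.0264 0.0086] ((0.6126437187194824, 0.19617266952991486), (0.04454704746603966, 0.015207203105092049), 21.197370529174805) px [206.75714286 202.58571429]
```

The heights are about 148, 107 and 84 mm, so the 106 mm medium pusher at scene (160,212) is the one meant. Next, the wrist camera offset and the first approach.

```bash
cat >> h.py <<'E'
def camT(m):
    s=r.sense(); R=cv2.Rodrigues(np.array(m['rvec'],float))[0]; t=np.array(m['tvec'],float).ravel()
    T=np.array(s['eef_rot']); return T.T@(-R.T@t-s['tool_pos']), T.T@R.T
def go(x,y,z,yaw=None):
    s=r.sense(); T=np.array(s['eef_rot']); d=T.T@(np.array([x,y,z])-s['tool_pos'])*100
    cy=np.degrees(np.arctan2(T[1,0],T[0,0])); print('t',s['time_s'],'pos',s['tool_pos'].round(4),'yaw',cy.round(2),'shift cm',d.round(2),'tilt',T[2].round(3),'F',s['wrist_force'].round(1),'w',round(s['grip_width'],4),'q',np.round(s['joint_pos'],2))
    if yaw is not None: print('turn deg (+cw)',((cy-yaw+180)%360-180))
E
python3 - <<'E'
from h import *
o,R=camT(r.camera_model('wrist')); print(o.round(4),R.round(3))
go(.4455,-.2845,.20,47)
E
```

```text
[ 0.0722  0.0009 -0.1295] [[ 0.    -0.959 -0.284]
 [ 1.    -0.     0.002]
 [-0.002 -0.284  0.959]]
t 0.15 pos [ 0.1648 -0.5504  0.2446] yaw 16.66 shift cm [ 34.52 -17.42   4.49] tilt [ 0.    -0.002 -1.   ] F [-0.6 -0.1  0.3] w 0.0857 q [-1.39  0.38  0.08  1.27  0.    1.46]
turn deg (+cw) -30.338390476068497
```

Emit:
play_rows:
  commands:
    - [8.5,[3.6,-1.8,0],0]
    - [8.5,[3.6,-1.8,0],0]
    - [8.5,[3.6,-1.8,0],0]
    - [8.5,[3.6,-1.8,0],0]
    - [8.5,[3.6,-1.8,0],0]
    - [8.5,[3.6,-1.8,0],0]
    - [8.5,[3.6,-1.8,0],0]
    - [8.5,[3.6,-1.8,0],0]
  newtons: 40

```text
time_s: 0.82
tool_pos: [0.4004, -0.3286, 0.2452]
eef_rot: [[0.958, 0.286, -0.0], [0.286, -0.958, 0.0], [-0.0, -0.0, -1.0]]
wrist_force: [1.1, 0.3, -0.4]
grip_width: 0.085
```

Emit:
play_rows:
  commands:
    - [8.5,[2.8,-1.5,0],0]
    - [8.5,[2.8,-1.5,0],0]
    - [8.5,[0,0,0],-6]
    - [8.5,[0,0,0],-6]
    - [8.5,[0,0,0],-6]
    - [8.5,[0,0,0],-6]
    - [8.5,[0,0,0],-6]
    - [8.5,[0,0,0],0]

```text
time_s: 1.48
tool_pos: [0.4444, -0.2853, 0.245]
eef_rot: [[0.685, 0.729, -0.001], [0.729, -0.685, 0.0], [-0.0, -0.001, -1.0]]
wrist_force: [-0.7, -0.9, 0.0]
grip_width: 0.0849
```

Run:
```python
from h import *
go(.4455,-.2845,.20,47)
m,p,d=snap('wrist','w1')
```

```text
t 1.4833 pos [ 0.4444 -0.2853  0.245 ] yaw 46.77 shift cm [0.14 0.03 4.5 ] tilt [-0.    -0.001 -1.   ] F [-0.7 -0.9  0. ] w 0.0849 q [-0.69  0.28 -0.05  1.23 -0.    1.63]
turn deg (+cw) -0.23415040741892312
```

View pics/w1.png

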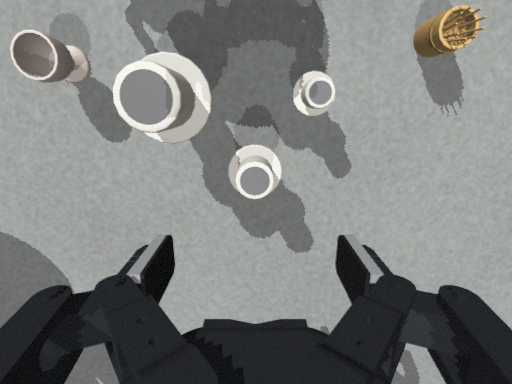

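The wrist view shows the medium pusher's grip top at (255,180), with the large one at upper left and the small one at upper right. I'll measure the grip top in this view.

```bash
cat >> h.py <<'E'
def disc(tag,lo,hi,c,rad):
    m,p,d=load(tag); W=world(m,d)
    k=(W[...,2]>lo)&(W[...,2]<hi)&(np.hypot(W[...,0]-c[0],W[...,1]-c[1])<rad)&(d>0)
    q=W[k].astype(np.float32); (x,y),rr=cv2.minEnclosingCircle(q[:,:2])
    print(tag,'n',len(q),'circle',round(x,4),round(y,4),'r',round(rr,4),'mean',q.mean(0).round(4),'mid',((q.max(0)+q.min(0))/2).round(4))
E
python3 - <<'E'
from h import *
disc('w1',.1,.115,(.445,-.285),.035); disc('w1',.06,.072,(.445,-.285),.045)
m,p,d=load('w1')
g=cv2.cvtColor(p,cv2.COLOR_RGB2GRAY)
b=(g>150).astype(np.uint8)[140:205,220:290]
n,l,st,ce=cv2.connectedComponentsWithStats(b)
# ring: ray of ring extents at z .106
W=world(m,d); k=(W[...,2]>.098)&(W[...,2]<.115)&(np.hypot(W[...,0]-.445,W[...,1]+.285)<.04)
pts=np.argwhere(k)[:,::-1].astype(np.int32); e=cv2.fitEllipse(cv2.convexHull(pts)); print(e, ray(m,*e[0],.106))
E
```

```text
Traceback (most recent call last):
  File "h.py", line 29, in disc
    q=W[k].astype(np.float32); (x,y),rr=cv2.minEnclosingCircle(q[:,:2])
                                        ~~~~~~~~~~~~~~~~~~~~~~^^^^^^^^^
cv2.error: OpenCV(4.12.0) /io/opencv/modules/imgproc/src/shapedescr.cpp:201: error: (-215:Assertion failed) count >= 0 && (depth == CV_32F || depth == CV_32S) in function 'minEnclosingCircle'
```

```bash
sed -i 's/minEnclosingCircle(q\[:,:2\])/minEnclosingCircle(np.ascontiguousarray(q[:,:2]).reshape(-1,1,2))/' h.py
python3 - <<'E'
from h import *
m,p,d=load('w1')
W=world(m,d); print(W[180,255],d[180,255],W[180,255-20:255+20:4])
print(ray(m,255,180,.106))
E
```

```text
[ 0.44576885 -0.28570407  0.10672883] 0.27688164 [[ 0.43108924 -0.27210208  0.10620527]
 [ 0.43414686 -0.27474637  0.10683287]
 [ 0.43703784 -0.27749537  0.10674312]
 [ 0.43996344 -0.28021821  0.10681452]
 [ 0.44296872 -0.28286158  0.10730963]
 [ 0.44576885 -0.28570407  0.10672883]
 [ 0.44866073 -0.2884632   0.10661361]
 [ 0.45146324 -0.29134897  0.10592017]
 [ 0.45470323 -0.29360699  0.10807867]
 [ 0.45742802 -0.29662405  0.10682432]]
[ 0.44563714 -0.28584579  0.106     ]
```

Run:
```python
from h import *
disc('w1',.1,.115,(.445,-.285),.035); disc('w1',.06,.072,(.445,-.285),.045)
```

```text
w1 n 1186 circle 0.4447 -0.2854 r 0.0198 mean [ 0.4455 -0.2847  0.1069] mid [ 0.4447 -0.2853  0.1047]
w1 n 922 circle 0.4445 -0.2855 r 0.031 mean [ 0.4523 -0.2776  0.0669] mid [ 0.4447 -0.2858  0.067 ]
```

The grip is centred at (0.4446, -0.2854) with radius 20 mm and flange radius 31 mm, which matches the description. The TCP is already above it, so I'll descend.

Emit:
play_rows:
  commands:
    - [8.5,[0,0,3.5],0]
    - [8.5,[0,0,3.5],0]
    - [8.5,[0,0,3.5],0]
    - [8.5,[0,0,2.5],0]
    - [8.5,[0,0,1.5],0]
    - [8.5,[0,0,1.0],0]
    - [8.5,[0,0,0],0]
    - [8.5,[0,0,0],0]

```text
time_s: 2.2
tool_pos: [0.4445, -0.2856, 0.0905]
eef_rot: [[0.687, 0.727, -0.0], [0.727, -0.687, 0.0], [-0.0, -0.0, -1.0]]
wrist_force: [0.3, -0.4, 0.2]
grip_width: 0.0852
```

Emit:
play_rows:
  commands:
    - [3,[0,0,0],0]
    - [3,[0,0,0],0]
    - [3,[0,0,0],0]
    - [3,[0,0,0],0]
    - [3,[0,0,0],0]
    - [3,[0,0,0],0]
    - [3,[0,0,0],0]
    - [3,[0,0,0],0]

```text
time_s: 2.87
tool_pos: [0.4451, -0.286, 0.0915]
eef_rot: [[0.686, 0.727, 0.001], [0.727, -0.686, -0.001], [0.0, 0.002, -1.0]]
wrist_force: [-1.6, 0.1, 6.6]
grip_width: 0.039
```

Emit:
play_rows:
  commands:
    - [3,[0,0,-0.5],0]
    - [3,[0,0,-2],0]
    - [3,[0,0,-3.5],0]
    - [3,[0,0,-4],0]
    - [3,[0,0,-4],0]
    - [3,[0,0,-4],0]
    - [3,[0,0,-4],0]
    - [3,[0,0,-3],0]

```text
time_s: 3.53
tool_pos: [0.4446, -0.2856, 0.3442]
eef_rot: [[0.686, 0.727, 0.003], [0.727, -0.686, -0.002], [0.0, 0.004, -1.0]]
wrist_force: [1.0, 0.1, -0.6]
grip_width: 0.0392
```

Run:
```python
from h import *
go(.5895,-.0065,.345,47)
m,p,d=snap('wrist','w2')
```

```text
t 3.5333 pos [ 0.4446 -0.2856  0.3442] yaw 46.66 shift cm [30.24 -8.62 -0.1 ] tilt [ 0.     0.004 -1.   ] F [ 1.   0.1 -0.6] w 0.0392 q [-0.69  0.27  0.19  1.48 -0.    1.64]
turn deg (+cw) -0.341427408761092
```

View pics/w2.png

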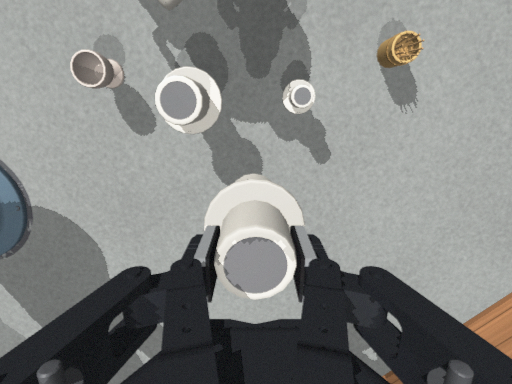

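Emit:
play_rows:
  commands:
    - [3,[1.5,-0.6,0],0]
    - [3,[3.0,-1.2,0],0]
    - [3,[3.5,-1.4,0],0]
    - [3,[3.5,-1.4,0],0]
    - [3,[3.5,-1.4,0],0]
    - [3,[3.0,-1.2,0],0]
    - [3,[2.0,-0.8,0],0]
    - [3,[1.0,-0.6,0],0]

```text
time_s: 4.25
tool_pos: [0.5267, -0.0712, 0.3399]
eef_rot: [[0.684, 0.729, -0.0], [0.729, -0.684, 0.001], [0.0, -0.001, -1.0]]
wrist_force: [-1.3, -0.3, -0.5]
grip_width: 0.0388
```

Emit:
play_rows:
  commands:
    - [3,[0,0,0],0]
    - [3,[0,0,0],0]

```text
time_s: 4.42
tool_pos: [0.5258, -0.074, 0.3401]
eef_rot: [[0.686, 0.728, -0.001], [0.728, -0.686, -0.001], [-0.001, 0.0, -1.0]]
wrist_force: [-0.2, -0.7, 0.5]
grip_width: 0.0392
```

Run:
```python
from h import *
go(.5895,-.0065,.345,47)
m,p,d=snap('wrist','w3')
s=r.sense()['tool_pos']
for lo,hi,ra in((.352,.372,.03),(.31,.328,.045)): disc('w3',lo,hi,s,ra)
for ra in(.03,.035,.04): disc('w3',.222,.229,(.5895,-.0065),ra)
```

```text
t 4.4167 pos [ 0.5258 -0.074   0.3401] yaw 46.7 shift cm [ 9.28  0.01 -0.5 ] tilt [-0.001  0.    -1.   ] F [-0.2 -0.7  0.5] w 0.0392 q [-0.26  0.28  0.19  1.48 -0.    2.07]
turn deg (+cw) -0.2986103641351008
w3 n 6525 circle 0.5301 -0.07 r 0.0294 mean [ 0.5284 -0.0725  0.3574] mid [ 0.5285 -0.072   0.362 ]
w3 n 2784 circle 0.5281 -0.0726 r 0.0307 mean [ 0.5382 -0.0612  0.3165] mid [ 0.5305 -0.069   0.3192]
w3 n 1010 circle 0.5885 -0.0071 r 0.027 mean [ 0.5895 -0.0059  0.2256] mid [ 0.5883 -0.0071  0.225 ]
w3 n 1010 circle 0.5885 -0.0071 r 0.027 mean [ 0.5895 -0.0059  0.2256] mid [ 0.5883 -0.0071  0.225 ]
w3 n 1010 circle 0.5885 -0.0071 r 0.027 mean [ 0.5895 -0.0059  0.2256] mid [ 0.5883 -0.0071  0.225 ]
```

View pics/w3.png

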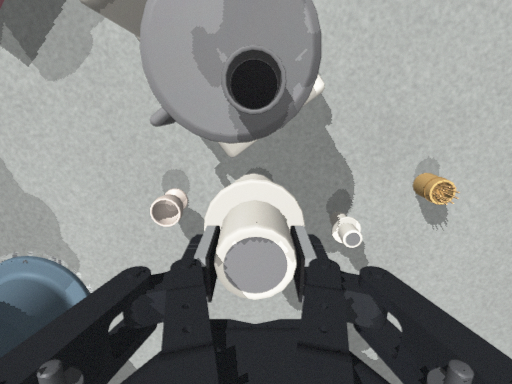

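Run:
```python
from h import *
m,p,d=load('w3'); W=world(m,d); s=r.sense(); T=np.array(s['eef_rot']); L=(W-s['tool_pos'])@T*1000  # tool frame mm
# column profile through pusher u=255
for v in range(170,305,6): print(v,L[v,255].round(1),p[v,255])
# flange plane fit
k=(np.abs(L[...,0])<45)&(np.abs(L[...,1])<35)&(d>0)
top=k&(L[...,2]<-8)&(L[...,2]>-25)&(np.abs(L[...,1])<18); q=L[top]
A=np.c_[q[:,:2],np.ones(len(q))]; c=np.linalg.lstsq(A,q[:,2],rcond=None)[0]; print('all top',c,len(q))
```

```text
170 [-34.3   1.4 339.5] [97 98 97]
176 [20.2  0.8 78.7] [214 212 202]
182 [30.2  0.7 24.7] [245 244 239]
188 [26.8  0.7 23.9] [238 236 228]
194 [23.2  0.7 23.8] [237 236 229]
200 [20.5  0.7 20.9] [221 218 209]
206 [20.7  0.7 10.4] [219 215 204]
212 [20.7  0.7  1.7] [219 215 205]
218 [20.6  0.7 -6. ] [219 216 207]
224 [ 20.4   0.6 -12.6] [222 220 211]
230 [ 18.7   0.6 -15.2] [246 245 239]
236 [ 15.7   0.6 -15.3] [228 225 219]
242 [ 13.2   0.6 -16.2] [155 155 159]
248 [ 10.2   0.7 -16.2] [157 156 160]
254 [  6.6   0.7 -15.3] [156 157 158]
260 [  3.4   0.7 -15.2] [154 153 158]
266 [  0.3   0.7 -15.3] [153 154 157]
272 [ -2.7   0.7 -15.6] [156 155 158]
278 [ -6.2   0.7 -15.4] [152 152 155]
284 [ -9.5   0.7 -15.4] [154 155 157]
290 [-12.2   0.7 -16.3] [153 151 154]
296 [-16.2   0.7 -15.5] [250 249 245]
302 [-306.1    2.   339.8] [179 180 176]
all top [ 5.24092778e-02  1.02997425e-02 -1.54828685e+01] 5010
```

The pusher hangs upright and within about 0.5 mm of the TCP. Its foot is at z≈0.25 and the tube mouth is at (0.5885, -0.0071).

Emit:
play_rows:
  commands:
    - [3,[1.5,0,0],0]
    - [3,[2.5,0,0],0]
    - [3,[2.5,0,0],0]
    - [3,[1.6,0,0],0]
    - [3,[0.8,0,0],0]
    - [3,[0.2,0,0],0]
    - [3,[0,0,0],0]
    - [3,[0,0,0],0]

```text
time_s: 5.13
tool_pos: [0.5881, -0.0088, 0.3404]
eef_rot: [[0.687, 0.726, -0.0], [0.726, -0.687, -0.001], [-0.001, 0.0, -1.0]]
wrist_force: [0.1, 0.3, 0.0]
grip_width: 0.0391
```

Run:
```python
from h import *
go(.5885,-.0071,.34,47)
for n in('scene','side'):
    m,p,d=snap(n,n+'1'); u,v=map(int,proj(m,(.5885,-.0071,.26)))
    cv2.imwrite(f'pics/{n}1c.png',cv2.resize(p[max(v-60,0):v+60,u-60:u+60,::-1],None,fx=4,fy=4,interpolation=cv2.INTER_CUBIC))
a=[cv2.imread(f'pics/{n}1c.png') for n in('scene','side')]; h=min(x.shape[0] for x in a); cv2.imwrite('pics/both1.png',cv2.resize(np.hstack([x[:h] for x in a]),(800,400)))
```

```text
t 5.1333 pos [ 0.5881 -0.0088  0.3404] yaw 46.58 shift cm [ 0.15 -0.09  0.04] tilt [-0.001  0.    -1.   ] F [0.1 0.3 0. ] w 0.0391 q [-0.12  0.41  0.38  1.54 -0.    2.21]
turn deg (+cw) -0.42136227924117975
```

View pics/both1.png

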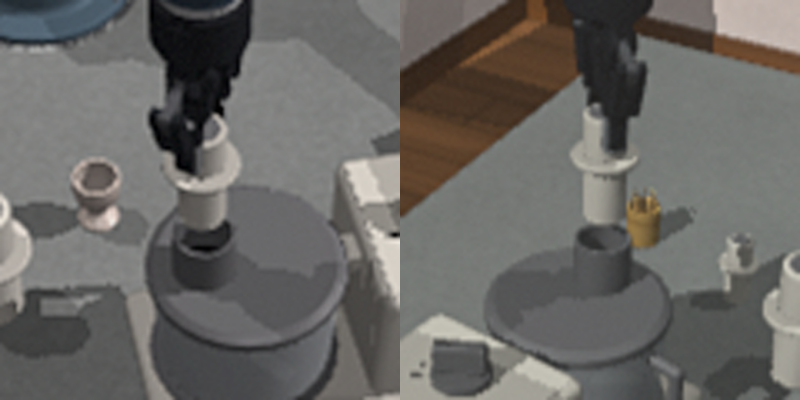

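Both side views show the pusher directly above the tube. I'll nudge it and lower.

Emit:
play_rows:
  commands:
    - [3,[0.1,-0.1,0],0]
    - [3,[0,0,1],0]
    - [3,[0,0,1],0]
    - [3,[0,0,0.5],0]
    - [3,[0,0,0.5],0]
    - [3,[0,0,0.5],0]
    - [3,[0,0,0.5],0]
    - [3,[0,0,0],0]

```text
time_s: 5.9
tool_pos: [0.5881, -0.0062, 0.2993]
eef_rot: [[0.686, 0.727, -0.001], [0.727, -0.686, 0.0], [-0.001, -0.001, -1.0]]
wrist_force: [-0.2, -0.3, -0.5]
grip_width: 0.0389
```

Emit:
play_rows:
  commands:
    - [3,[0,0,0.7],0]
    - [3,[0,0,0.7],0]
    - [3,[0,0,0.7],0]
    - [3,[0,0,0.7],0]
    - [3,[0,0,0.6],0]
    - [3,[0,0,0.4],0]
    - [3,[0,0,0.2],0]
    - [3,[0,0,0],0]

```text
time_s: 6.57
tool_pos: [0.5882, -0.0062, 0.2596]
eef_rot: [[0.686, 0.727, -0.001], [0.727, -0.686, 0.0], [-0.001, -0.001, -1.0]]
wrist_force: [0.9, -0.2, -1.3]
grip_width: 0.0389
```

Emit:
play_rows:
  commands:
    - [3,[0,0,0.1],0]
    - [3,[0,0,0.1],0]
    - [3,[0,0,0.1],0]
    - [3,[0,0,0.1],0]
    - [3,[0,0,0],0]

```text
time_s: 6.98
tool_pos: [0.5887, -0.0062, 0.2567]
eef_rot: [[0.686, 0.727, 0.001], [0.727, -0.686, -0.0], [0.0, 0.001, -1.0]]
wrist_force: [0.4, -0.2, -0.3]
grip_width: 0.0385
```

Emit:
play_rows:
  commands:
    - [3,[0,0,0.1],0]
    - [3,[0,0,0.1],0]
    - [3,[0,0,0],0]

```text
time_s: 7.23
tool_pos: [0.5888, -0.0062, 0.2565]
eef_rot: [[0.686, 0.727, 0.003], [0.727, -0.686, -0.0], [0.002, 0.002, -1.0]]
wrist_force: [-2.8, 0.8, 9.8]
grip_width: 0.0386
```

Contact came at the expected seat height with a 10 N push. Now release and retreat.

Emit:
play_rows:
  commands:
    - [3,[0,0,-0.1],0]
    - [8.5,[0,0,0],0]
    - [8.5,[0,0,0],0]
    - [8.5,[0,0,0],0]
    - [8.5,[0,0,0],0]
    - [8.5,[0,0,0],0]
    - [8.5,[0,0,-1],0]
    - [8.5,[0,0,-2],0]

```text
time_s: 7.9
tool_pos: [0.587, -0.006, 0.2828]
eef_rot: [[0.686, 0.727, -0.006], [0.727, -0.686, 0.001], [-0.003, -0.005, -1.0]]
wrist_force: [0.3, -0.1, -0.2]
grip_width: 0.0851
```

Emit:
play_rows:
  commands:
    - [8.5,[0,0,-3],0]
    - [8.5,[0,0,-3],0]
    - [8.5,[0,0,-2],0]
    - [8.5,[-2,0,0],0]
    - [8.5,[0,0,0],0]

```text
time_s: 8.32
tool_pos: [0.5747, -0.0222, 0.3673]
eef_rot: [[0.687, 0.726, 0.003], [0.726, -0.687, -0.002], [0.001, 0.004, -1.0]]
wrist_force: [0.7, 0.6, 0.5]
grip_width: 0.0851
```

Run:
```python
from h import *
go(.6135,.1935,.34,-157.5)
snap('wrist','w4')
for n in('scene','side'): snap(n,n+'2')
for t in('w4','scene2','side2'):
    for lo,hi,ra in((.265,.28,.03),(.226,.236,.04)): disc(t,lo,hi,(.5885,-.0068),ra)
a=[]
for n in('scene','side'):
    m,p,d=load(n+'2'); u,v=map(int,proj(m,(.5885,-.0071,.23))); a.append(cv2.resize(p[v-50:v+50,u-50:u+50,::-1],(400,400),interpolation=cv2.INTER_CUBIC))
cv2.imwrite('pics/both2.png',np.hstack(a))
```

```text
t 8.3167 pos [ 0.5747 -0.0222  0.3673] yaw 46.58 shift cm [ 18.33 -12.02   2.71] tilt [ 0.001  0.004 -1.   ] F [0.7 0.6 0.5] w 0.0851 q [-0.15  0.39  0.41  1.59 -0.    2.18]
turn deg (+cw) -155.91564216519964
w4 n 1716 circle 0.5891 -0.0063 r 0.0199 mean [ 0.5898 -0.0056  0.2719] mid [ 0.5892 -0.0061  0.2696]
w4 n 1248 circle 0.5888 -0.0065 r 0.0311 mean [0.5967 0.0015 0.2319] mid [ 0.5888 -0.0064  0.2315]
scene2 n 134 circle 0.5914 -0.0082 r 0.0208 mean [ 0.5924 -0.0088  0.2693] mid [ 0.5911 -0.0078  0.2696]
scene2 n 148 circle 0.5926 -0.0092 r 0.0307 mean [ 0.6011 -0.0109  0.2301] mid [ 0.5939 -0.0085  0.2309]
side2 n 83 circle 0.5875 -0.0059 r 0.0214 mean [ 0.5875 -0.0017  0.2702] mid [ 0.588  -0.005   0.2696]
side2 n 101 circle 0.5879 -0.0031 r 0.0311 mean [0.5829 0.0075 0.2306] mid [ 0.5875 -0.0031  0.2313]
```

View pics/both2.png

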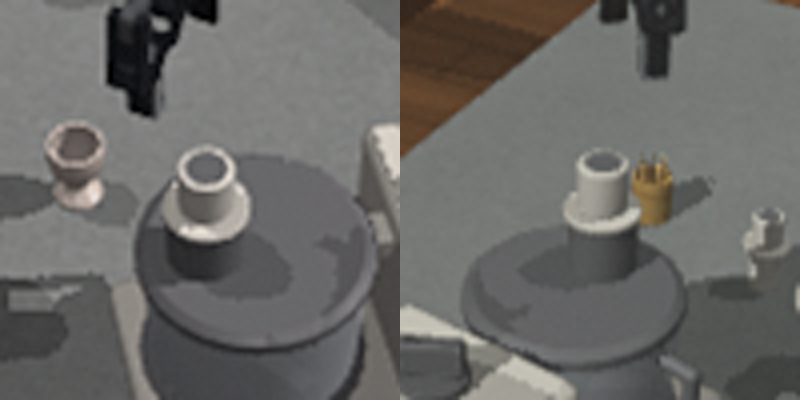

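View pics/w4.png

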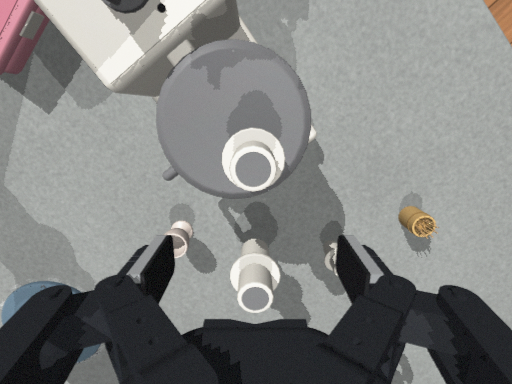

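The pusher is home: flange top at about 0.2315 and grip top at about 0.272, matching the expected 0.231 and 0.271, and it sits flat. Moving to the dial, turning by -156°.

Emit:
play_rows:
  commands:
    - [8.5,[2,-1.2,0],0]
    - [8.5,[3.2,-2.1,0],0]
    - [8.5,[3.2,-2.1,0],0]
    - [8.5,[3.2,-2.1,0],0]
    - [8.5,[3.2,-2.1,0],0]
    - [8.5,[2.5,-1.6,0],0]
    - [8.5,[1,-0.8,0],-5]
    - [8.5,[0,0,0],-7]

```text
time_s: 9.13
tool_pos: [0.6127, 0.1991, 0.3628]
eef_rot: [[0.512, 0.859, -0.003], [0.859, -0.512, 0.001], [-0.001, -0.003, -1.0]]
wrist_force: [0.0, 0.4, 0.4]
grip_width: 0.0852
```

Emit:
play_rows:
  commands:
    - [8.5,[0,0,0],-7.1]
    - [8.5,[0,0,0],-7.1]
    - [8.5,[0,0,0],-7.1]
    - [8.5,[0,0,0],-7.1]
    - [8.5,[0,0,0],-7.1]
    - [8.5,[0,0,0],-7.1]
    - [8.5,[0,0,0],-7.1]
    - [8.5,[0,0,0],-7.1]

```text
time_s: 9.8
tool_pos: [0.6129, 0.1953, 0.3638]
eef_rot: [[-0.436, 0.9, -0.002], [0.9, 0.436, -0.0], [0.001, -0.002, -1.0]]
wrist_force: [-0.5, 0.3, 0.6]
grip_width: 0.0849
```

Emit:
play_rows:
  commands:
    - [8.5,[0,0,0],-7.1]
    - [8.5,[0,0,0],-7.1]
    - [8.5,[0,0,0],-7.1]
    - [8.5,[0,0,0],-7.1]
    - [8.5,[0,0,0],-7.1]
    - [8.5,[0,0,0],-7.1]
    - [8.5,[0,0,0],-7.1]
    - [8.5,[0,0,0],-7.1]

```text
time_s: 10.47
tool_pos: [0.6129, 0.1954, 0.3638]
eef_rot: [[-0.992, 0.128, -0.002], [0.128, 0.992, -0.0], [0.002, -0.001, -1.0]]
wrist_force: [-0.0, -0.7, 0.2]
grip_width: 0.0849
```

Emit:
play_rows:
  commands:
    - [8.5,[0,0,0],-7.1]
    - [8.5,[0,0,0],-7.1]
    - [8.5,[0,0,0],-7.1]
    - [8.5,[0,0,0],-7]
    - [8.5,[0,0,0],-2]
    - [8.5,[0,0,0],0]

```text
time_s: 10.97
tool_pos: [0.6129, 0.1953, 0.3639]
eef_rot: [[-0.923, -0.385, -0.002], [-0.385, 0.923, -0.0], [0.002, 0.001, -1.0]]
wrist_force: [0.1, -0.6, -1.8]
grip_width: 0.0852
```

Run:
```python
from h import *
go(.6135,.1935,.34,-157.5)
snap('wrist','w5')
m,p,d=load('w5'); W=world(m,d)
k=(W[...,2]>.219)&(W[...,2]<.233)&(np.hypot(W[...,0]-.6135,W[...,1]-.1935)<.04)&(d>0)
q=np.ascontiguousarray(W[k][:,:2].astype(np.float32)); print(len(q),cv2.minAreaRect(q),W[k].mean(0))
disc('w5',.195,.206,(.6135,.1935),.04)
```

```text
t 10.9667 pos [0.6129 0.1953 0.3639] yaw -157.38 shift cm [ 0.01 -0.19  2.39] tilt [ 0.002  0.001 -1.   ] F [ 0.1 -0.6 -1.8] w 0.0852 q [ 0.21  0.57  0.7   1.7   0.   -0.18]
turn deg (+cw) 0.11539094218781543
626 ((0.6135164499282837, 0.19385570287704468), (0.04620407894253731, 0.013201459310948849), 22.776451110839844) [0.61210517 0.1933705  0.22839161]
w5 n 1258 circle 0.6133 0.194 r 0.0269 mean [0.6111 0.1932 0.2008] mid [0.6134 0.1939 0.2004]
```

View pics/w5.png

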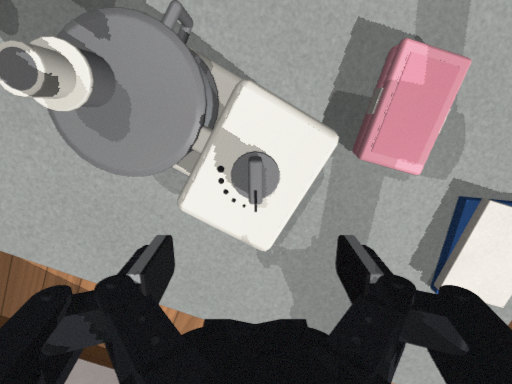

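The dial centre is (0.6134, 0.1939), bar at 22.8° and pointer on the printed bar, with the dots running clockwise. The tool is aligned to 0.2°, so I'll descend and pinch.

Emit:
play_rows:
  commands:
    - [8.5,[0,-0.15,2],-0.2]
    - [8.5,[0,0,3],0]
    - [8.5,[0,0,3],0]
    - [8.5,[0,0,2.5],0]
    - [8.5,[0,0,2],0]
    - [8.5,[0,0,1.3],0]
    - [8.5,[0,0,0.5],0]
    - [8.5,[0,0,0],0]

```text
time_s: 11.68
tool_pos: [0.6125, 0.1933, 0.2202]
eef_rot: [[-0.922, -0.386, -0.004], [-0.386, 0.922, -0.001], [0.004, 0.001, -1.0]]
wrist_force: [0.7, -0.3, -0.6]
grip_width: 0.0851
```

Run:
```python
from h import *
go(.6134,.1939,.2175,-157.2)
snap('wrist','w6')
```

```text
t 11.6833 pos [0.6125 0.1933 0.2202] yaw -157.27 shift cm [-0.11  0.02  0.27] tilt [ 0.004  0.001 -1.   ] F [ 0.7 -0.3 -0.6] w 0.0851 q [ 0.21  0.53  0.26  1.3  -0.   -0.19]
turn deg (+cw) -0.06997335028930252
```

View pics/w6.png

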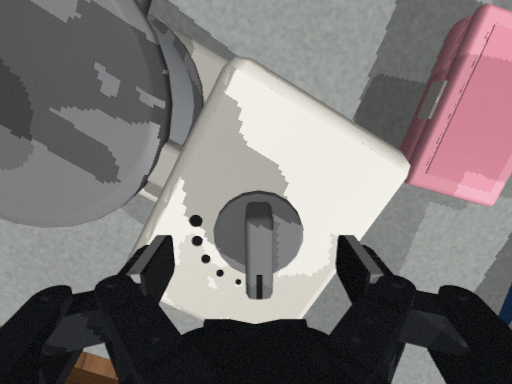

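The view shows the bar from (260,205) to (259,297), between the open pads, with the pointer still at the printed bar. Measuring its offset in the tool frame.

Run:
```python
from h import *
m,p,d=load('w6'); W=world(m,d); s=r.sense(); T=np.array(s['eef_rot'])
for lo,hi,ra in((.221,.235,.03),(.196,.206,.032)):
    k=(W[...,2]>lo)&(W[...,2]<hi)&(np.hypot(W[...,0]-.6134,W[...,1]-.1939)<ra)&(d>0)
    w=W[k]; q=np.ascontiguousarray(w[:,:2].astype(np.float32)); R=cv2.minAreaRect(q); print(len(q),R,w.mean(0).round(4), 'tool mm',(((*R[0],.22)-s['tool_pos'])@T*1000).round(1))
disc('w6',.196,.206,(.6134,.1939),.032)
```

```text
2344 ((0.6128426194190979, 0.19420981407165527), (0.045798446983098984, 0.013970396481454372), 23.48000144958496) [0.6105 0.1933 0.2283] tool mm [0.1 0.9 1.8]
3940 ((0.6122795343399048, 0.1938796043395996), (0.052070241421461105, 0.05271373689174652), 26.666400909423828) [0.6098 0.1927 0.2007] tool mm [0.8 0.8 1.8]
w6 n 3940 circle 0.6133 0.1942 r 0.0273 mean [0.6098 0.1927 0.2007] mid [0.6133 0.1943 0.201 ]
```

Emit:
play_rows:
  commands:
    - [8.5,[0,0.08,0.15],-0.3]
    - [8.5,[0,0,0.1],0]
    - [8.5,[0,0,0],0]
    - [1,[0,0,0],0]
    - [1,[0,0,0],0]
    - [1,[0,0,0],0]
    - [1,[0,0,0],0]
    - [1,[0,0,0],0]
  newtons: 60

```text
time_s: 12.4
tool_pos: [0.6134, 0.194, 0.2198]
eef_rot: [[-0.92, -0.392, 0.0], [-0.392, 0.92, -0.0], [-0.0, -0.0, -1.0]]
wrist_force: [-0.2, 0.0, 0.3]
grip_width: 0.0251
```

Emit:
play_rows:
  commands:
    - [1,[0,0,0],0]
    - [1,[0,0,0],0]
    - [1,[0,0,0],0]
    - [1,[0,0,0],0]

```text
time_s: 12.73
tool_pos: [0.6128, 0.1954, 0.2201]
eef_rot: [[-0.92, -0.393, -0.001], [-0.393, 0.92, 0.002], [-0.0, 0.002, -1.0]]
wrist_force: [-2.4, 4.4, 3.7]
grip_width: 0.0127
```

Run:
```python
from h import *
go(.6134,.1939,.2175,-157.2); print(r.sense()['moment'])
snap('wrist','w7')
```

```text
t 12.7333 pos [0.6128 0.1954 0.2201] yaw -156.88 shift cm [ 0.01 -0.16  0.26] tilt [-0.     0.002 -1.   ] F [-2.4  4.4  3.7] w 0.0127 q [ 0.21  0.53  0.25  1.29  0.   -0.19]
turn deg (+cw) 0.32288312570616995
[ 0.74241651  0.54206903 -0.00434034]
```

View pics/w7.png

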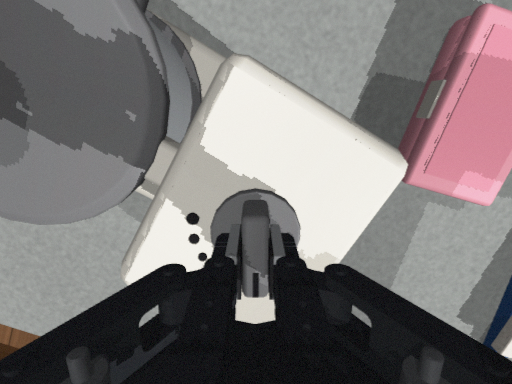

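The bar is gripped (opening 12.7 mm, bar still at off, yaw -156.9). I'll relieve the side load and turn the first 20°.

Emit:
play_rows:
  commands:
    - [1,[0,0.1,0],0]
    - [1,[0,0,0],0]
    - [1,[0,0,0],4]
    - [1,[0,0,0],4]
    - [1,[0,0,0],4]
    - [1,[0,0,0],4]
    - [1,[0,0,0],4]
    - [1,[0,0,0],0]

```text
time_s: 13.45
tool_pos: [0.6128, 0.1955, 0.2201]
eef_rot: [[-0.999, -0.053, -0.0], [-0.053, 0.999, 0.001], [-0.0, 0.001, -1.0]]
wrist_force: [-3.1, 3.6, 3.0]
grip_width: 0.0131
```

Run:
```python
from h import *
go(.6134,.1939,.2175,-176.9); print(r.sense()['moment'])
```

```text
t 13.45 pos [0.6128 0.1955 0.2201] yaw -176.97 shift cm [-0.05 -0.17  0.26] tilt [-0.     0.001 -1.   ] F [-3.1  3.6  3. ] w 0.0131 q [0.21 0.53 0.25 1.29 0.   0.16]
turn deg (+cw) -0.06687542909520516
[0.60654095 0.55482879 0.0999144 ]
```

At 20.1° the moment is 0.10 N m, consistent with the first stop. Continuing to the second.

Emit:
play_rows:
  commands:
    - [1,[0,0,0],4]
    - [1,[0,0,0],4]
    - [1,[0,0,0],4]
    - [1,[0,0,0],4]
    - [1,[0,0,0],4]
    - [1,[0,0,0],0]
    - [1,[0,0,0],0]

```text
time_s: 14.03
tool_pos: [0.6128, 0.1956, 0.2201]
eef_rot: [[-0.958, 0.288, -0.0], [0.288, 0.958, 0.001], [0.0, 0.001, -1.0]]
wrist_force: [-2.5, 4.6, 3.6]
grip_width: 0.0125
```

Run:
```python
from h import *
go(.6134,.1939,.2175,163.1); print(r.sense()['moment'])
```

```text
t 14.0333 pos [0.6128 0.1956 0.2201] yaw 163.27 shift cm [-0.11 -0.14  0.26] tilt [ 0.     0.001 -1.   ] F [-2.5  4.6  3.6] w 0.0125 q [0.21 0.53 0.25 1.29 0.   0.5 ]
turn deg (+cw) 0.1725461228336087
[0.75660078 0.61120154 0.09156273]
```

Emit:
play_rows:
  commands:
    - [1,[0,0,0],4]
    - [1,[0,0,0],4]
    - [1,[0,0,0],4]
    - [1,[0,0,0],4]
    - [1,[0,0,0],2]
    - [1,[0,0,0],1]
    - [1,[0,0,0],0]
    - [1,[0,0,0],0]

```text
time_s: 14.7
tool_pos: [0.6128, 0.1957, 0.2201]
eef_rot: [[-0.812, 0.584, -0.0], [0.584, 0.812, 0.001], [0.001, 0.001, -1.0]]
wrist_force: [-2.0, 3.5, 3.5]
grip_width: 0.0126
```

Run:
```python
from h import *
go(.6134,.1939,.2175,143.1); print(r.sense()['moment'])
snap('wrist','w8');snap('scene','scene3');snap('side','side3')
a=[]
for n in('scene','side'):
    m,p,d=load(n+'3'); u,v=map(int,proj(m,(.6,.1,.23))); a.append(cv2.resize(p[v-75:v+75,u-75:u+75,::-1],(400,400),interpolation=cv2.INTER_CUBIC))
cv2.imwrite('pics/both3.png',np.hstack(a))
```

```text
t 14.7 pos [0.6128 0.1957 0.2201] yaw 144.28 shift cm [-0.15 -0.11  0.26] tilt [ 0.001  0.001 -1.   ] F [-2.   3.5  3.5] w 0.0126 q [0.21 0.53 0.25 1.29 0.   0.83]
turn deg (+cw) 1.182911655228878
[0.79789264 0.67690624 0.09543781]
```

View pics/w8.png

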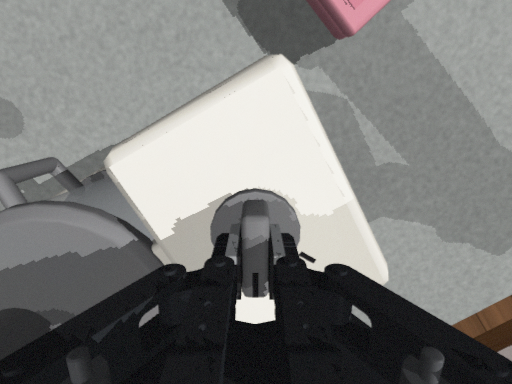

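View pics/both3.png

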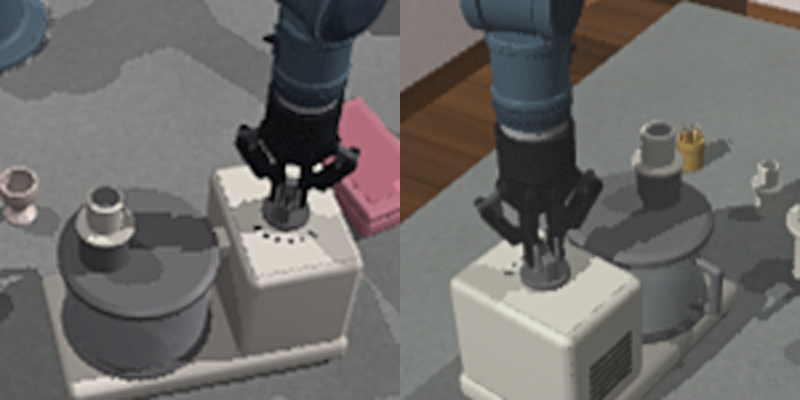

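The tool has turned 58.8° with the bar square in the jaws, and the pusher is still home. I'll check the dial against the printed off mark at (308,257).

Run:
```python
from h import *
C=np.array([.6133,.1941])
def dark(tag,lo,hi):
    m,p,d=load(tag); g=p.max(2); b=((g<70)&(world(m,d)[...,2]>.182)&(world(m,d)[...,2]<.197)).astype(np.uint8)
    n,l,st,ce=cv2.connectedComponentsWithStats(b)
    for i in range(1,n):
        if 4<st[i,4]<200:
            w=ray(m,*ce[i],.19)[:2]-C; 
            if .027<np.hypot(*w)<.055: print(tag,ce[i].round(1),st[i,4],'r',np.hypot(*w).round(4),'ang',np.degrees(np.arctan2(w[1],w[0])).round(2))
for t in('w5','w6','w8'): dark(t,0,0)
m,p,d=load('w8'); W=world(m,d); s=r.sense(); T=np.array(s['eef_rot'])
k=(W[...,2]>.224)&(W[...,2]<.232)&(d>0)&(np.hypot(W[...,0]-C[0],W[...,1]-C[1])<.03)
u=np.argwhere(k); k[:, :]=k&True
print('bar',cv2.minAreaRect(np.ascontiguousarray(W[k][:,:2].astype(np.float32))))
# pointer mark in picture w8 (255,283) on bar top
w=ray(m,255.5,284,.228)[:2]-C; print('pointer',np.degrees(np.arctan2(w[1],w[0])),np.hypot(*w))
for n in('w5','w7'): 
    m=load(n)[0]
m=load('w7')[0]; w=ray(m,255.5,284,.228)[:2]-C; print('pointer off',np.degrees(np.arctan2(w[1],w[0])))
```

```text
w5 [220.4 168.6] 30 r 0.0389 ang -76.17
w5 [220.9 180.4] 17 r 0.039 ang -56.17
w5 [225.5 191.2] 10 r 0.0392 ang -36.04
w5 [233.6 199.8] 5 r 0.0393 ang -15.85
w5 [255.1 207.1] 7 r 0.0398 ang 23.23
w6 [195.5 220.3] 105 r 0.0389 ang -75.62
w6 [196.9 240.2] 71 r 0.0392 ang -55.44
w6 [205.4 258.3] 49 r 0.0396 ang -35.27
w6 [219.5 272.5] 32 r 0.0401 ang -15.52
w6 [237.9 281.4] 15 r 0.0403 ang 4.27
w8 [307.  256.8] 59 r 0.0399 ang 22.78
bar ((0.6128753423690796, 0.19475935399532318), (0.040153082460165024, 0.038385674357414246), 7.203680515289307)
pointer -33.39155933546515 0.014180894133739703
pointer off 25.59272647735684
```

The third dot is at about -36.3° and the tool is at -35.7°, so I'll add the last 1.2° to make 60° from off.

Emit:
play_rows:
  commands:
    - [1,[0,0,0],0.6]
    - [1,[0,0,0],0.6]
    - [1,[0,0,0],0]
    - [1,[0,0,0],0]
    - [1,[0,0,0],0]
    - [1,[0,0,0],0]

```text
time_s: 15.35
tool_pos: [0.6128, 0.1957, 0.2201]
eef_rot: [[-0.8, 0.601, -0.0], [0.601, 0.8, 0.001], [0.001, 0.001, -1.0]]
wrist_force: [-2.9, 4.9, 3.7]
grip_width: 0.0128
```

Run:
```python
from h import *
go(.6134,.1939,.2175,143.1); print(r.sense()['moment'])
snap('wrist','w9'); snap('scene','scene4')
m,p,d=load('w9')
cv2.imwrite('pics/w9c.png',cv2.resize(p[180:310,190:330,::-1],None,fx=4,fy=4,interpolation=cv2.INTER_CUBIC))
disc('scene4',.265,.28,(.5885,-.0068),.03)
```

```text
t 15.35 pos [0.6128 0.1957 0.2201] yaw 143.09 shift cm [-0.16 -0.11  0.26] tilt [ 0.001  0.001 -1.   ] F [-2.9  4.9  3.7] w 0.0128 q [0.21 0.53 0.25 1.29 0.   0.85]
turn deg (+cw) -0.013641888896756882
[0.82220795 0.62470768 0.16167732]
scene4 n 127 circle 0.5919 -0.0084 r 0.0201 mean [ 0.5924 -0.0086  0.2695] mid [ 0.5915 -0.0081  0.2702]
```

View pics/w9c.png

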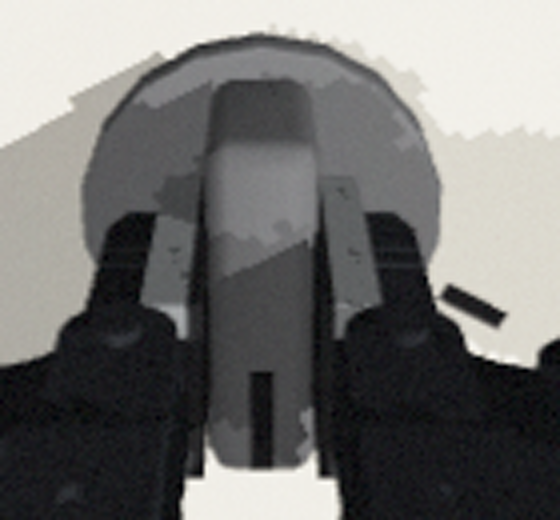

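View pics/scene4.png

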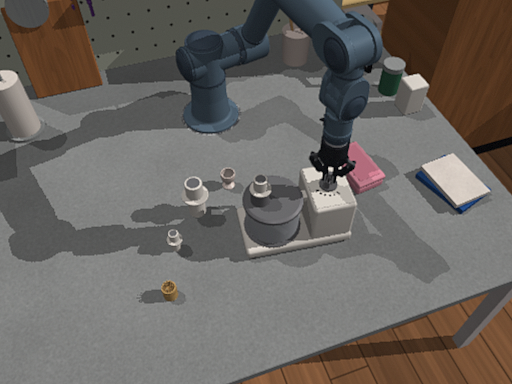

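The tool is at 60.0° from off, the moment is in the third-stop range and the pusher is seated. Handing in.

```bash
python3 -c "
from h import *
go(.6134,.1939,.2175,143.1); print(r.sense()['moment']); print(r.hand_in())"
```

```text
t 15.45 pos [0.6128 0.1957 0.2201] yaw 143.09 shift cm [-0.16 -0.11  0.26] tilt [ 0.001  0.001 -1.   ] F [-2.3  4.3  3.8] w 0.0129 q [0.21 0.53 0.25 1.29 0.   0.85]
turn deg (+cw) -0.013127353523799457
[0.81243696 0.67096599 0.16536681]
the job is handed in; nothing more can be done
None
```

The pusher is home in the feed tube and released, and the dial is held at the third stop. I handed the job in at 15.5 s of the 59 s allowed.

- **Pusher:** I used the middle-sized one, about 106 mm tall, and pressed it in with about 10 N before letting go. In the check after release, its flange top was at about 231.5 mm and its grip top at about 272 mm, against 231 and 271 mm expected, and it sat flat. Its grip top had not moved in the last scene picture.
- **Dial:** I turned it clockwise in three 20° steps, counting stops from the tool's angle and moment, because a click can't be felt directly. The tool ended 60.0° from off, within about 1° of the third printed dot. It is still gripped at 60 N and held still.
- **Small disagreements:**
  - The moment about the vertical at the end read 0.16 N m, a little above the nominal 0.13. My readings of the off mark and the dots varied by about 1°. Neither is near the fourth stop, 20° further on.
  - A steady side load of about 5 N remained on the wrist, and the tool sat about 2.5 mm higher on the dial bar than I aimed for. The bar stayed square in the jaws.
- **Other items:** I did not touch the bento box, egg cup or toothpick holder, and they look unmoved in the last picture.

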